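# Line up the washed bottles by size on the bench shelf

## Robot

A 6-joint arm with a two-finger parallel gripper is mounted at the origin on the work surface. World frame = base frame: x ahead of the robot, y to its left, z up, the work surface at z = 0. Lengths are in m, angles in rad, forces in N, time in s.
With the tool pointing down it reaches from about 0.3 to 0.775 m from the base axis. Payload 14.6 kg.
Tool frame: the origin (TCP) lies between the finger pads; the fingertips stand 17 mm ahead of it and the grasp point (between the pads) lies 2 mm behind it (robot.tip_reach is the distance from the TCP to the fingertips, in m); z points along the fingers, y is the direction in which the jaws open and shut (so a half turn about z gives the same grasp; the last joint's range is limited). The gripper opens to 94 mm and grips with 3 to 60 N. Pads are 16 mm wide; open, the fingers measure 119 mm over their backs; the gripper's body (75 mm by 177 mm) begins 78 mm behind the grasp point.
Start: joints at [-1.167, 0.3, 1.521, -0, 1.321, -0.067], TCP at [0.249, -0.49, 0.222] pointing down, gripper open.
Joint ranges: [-3.03, 3.03], [-0.79, 2.21], [0.23, 2.52], [-1.04, 4.18], [0, 3.07], [-2.55, 2.55]. Speed limits (rad/s): [2.22, 2.22, 2.57, 3.14, 3.14, 3.14].

## Interface

Orientations are given as [roll, pitch, yaw] about the fixed x, y, z axes, in that order (R = Rz(yaw) Ry(pitch) Rx(roll)).
In Python, from workcell import readout, cams, sign_off, robot gives the robot as it stands.
- The arm moves only by the shell command python3 -m jog 'ROWS' [FORCE]. ROWS is JSON, a list that holds one entry, the list of rows, each a list of 7 numbers: the opening, from 0 (shut) to 1 (fully open), then the shift along the world's x, y, z in mm, then the turn, a rotation vector about the world's x, y, z in rad. In form: [[[jaw, tx, ty, tz, wx, wy, wz], ...]]. A call has 1 to 12 rows; each row is the pose to reach, as a shift and turn from the pose commanded when the call began; what a row does not reach only later rows make up. A row lasts 1/8 s, in which the tool goes at most 62.5 mm and 10.7 degrees, less where a joint would pass 70% of its speed; a pose out of reach is approached as far as the arm can. A call with a gripper value outside its range is refused whole. The fingers move at their own pace and stop on an object; FORCE is the grip in N (left out, the last holds). Time passes only in rows, so rows that repeat a pose let the fingers close. It gives the time, the measured TCP pose, the force and the opening at its end, in the units of the state.
- readout.observe(): the state, without advancing time (a new reading comes with each control period).
- cams.read_camera(name): name is "side" or "top" or "wrist"; returns the picture (400x640x3 uint8, blue, green, red); there is no depth.
- cams.camera_model(name): a dict with "mtx" (3x3 intrinsics, pixels), "R" (3x3) and "t" (3): a world point X has camera coordinates R X + t; the wrist camera has in their place "T_tool_cam" (4x4, takes a point from camera to tool coordinates, whose origin is the TCP and whose axes are the flange's). Camera axes: x right, y down, z forward; pixel columns grow to the right and rows downward; lengths in m; the calibration is good to about 2 mm. A picture is of the moment at which its call begins: read the wrist's pose just before it. camera_model takes no time and is no camera call.
- sign_off(): hands the job in, once; it reports no verdict.
The state is a dict: "clock": time; "q": joint angles; "joint_velocities": joint speeds; "joint_efforts": joint torques, N m; "ee_pos": TCP position; "ee_rot": TCP orientation; "contact_force": force on the tool from outside, world axes, zero at the start; "ft_torque": the same for the moment, N m; "width": finger opening in m.
Only numpy, scipy, OpenCV 4.12 (cv2) and the standard library are available. Lean on these libraries where they do the work, as an engineer would, in place of code of your own. Each camera call takes 0.05 s, during which the arm holds its last target. There are 200 camera calls.

## Task

Line up the four washed blue-capped bottles from the draining mat on the low white bench shelf in order of size, stepping down from the big bottle that already stands at one end: the largest of the four next to it, the smallest farthest from it, one standing centred on each of the four free black pads. Set each one down gently and upright, never let one drop or tip over, and leave the big bottle and the red-lidded jar standing where they are.

Things in the scene. Friction and masses are not known exactly. Their poses are not given: they have to be found in the camera images.
- b25: 25 ml screw-cap clear glass bottle with round blue cap: body 36 mm in diameter, 74 mm tall overall; the cap is the top 20 mm, 34 mm in diameter, and can be gripped from above. About 50 g, empty. Starts upright on the white ribbed draining mat, whose top is 3 mm above the bench. Origin: centre of its underside; z up along its axis. Its yaw has no meaning.
- b50: 50 ml screw-cap clear glass bottle with round blue cap: body 46 mm in diameter, 91 mm tall overall; the cap is the top 22 mm, 41 mm in diameter, and can be gripped from above. About 80 g, empty. Starts upright on the white ribbed draining mat, whose top is 3 mm above the bench. Origin: centre of its underside; z up along its axis. Its yaw has no meaning.
- b100: 100 ml screw-cap clear glass bottle with round blue cap: body 56 mm in diameter, 105 mm tall overall; the cap is the top 26 mm, 54 mm in diameter, and can be gripped from above. About 130 g, empty. Starts upright on the white ribbed draining mat, whose top is 3 mm above the bench. Origin: centre of its underside; z up along its axis. Its yaw has no meaning.
- b250: 250 ml screw-cap clear glass bottle with round blue cap: body 70 mm in diameter, 143 mm tall overall; the cap is the top 26 mm, 54 mm in diameter, and can be gripped from above. About 230 g, empty. Starts upright on the white ribbed draining mat, whose top is 3 mm above the bench. Origin: centre of its underside; z up along its axis. Its yaw has no meaning.
- b500: 500 ml blue-capped clear glass bottle, 86 mm in diameter, 181 mm tall, already standing on the pad at one end of the shelf (either end), 100 mm from the nearest free pad. It begins the row. Origin: centre of its underside. The shelf is 640 mm long, 130 mm deep, 80 mm high.
- jar: White plastic jar with red lid, 72 mm in diameter, 80 mm tall, standing on the pad at the other end of the shelf. Origin: centre of its underside. Along the shelf's rear (far) edge runs a thin guard wire, 60 mm behind the row, 25 mm above the shelf top.
- pad1: One of four identical free pads: black round rubber inlay, 80 mm in diameter, flush in the top of the low white shelf. Origin: centre of its upper face, where bottles stand, 80 mm above the bench; z up, y along the row, x across the shelf. Pads are 100 mm apart; which place in the row has this name varies between starts.
- pad2: One of four identical free pads: black round rubber inlay, 80 mm in diameter, flush in the top of the low white shelf. Origin: centre of its upper face, where bottles stand, 80 mm above the bench; z up, y along the row, x across the shelf. Pads are 100 mm apart; which place in the row has this name varies between starts.
- pad3: One of four identical free pads: black round rubber inlay, 80 mm in diameter, flush in the top of the low white shelf. Origin: centre of its upper face, where bottles stand, 80 mm above the bench; z up, y along the row, x across the shelf. Pads are 100 mm apart; which place in the row has this name varies between starts.
- pad4: One of four identical free pads: black round rubber inlay, 80 mm in diameter, flush in the top of the low white shelf. Origin: centre of its upper face, where bottles stand, 80 mm above the bench; z up, y along the row, x across the shelf. Pads are 100 mm apart; which place in the row has this name varies between starts.
There are look-alikes about, which are no part of the job. What is shaped like the b250 but green is not meant. What is shaped like the b500 but purple is not meant.

How it is judged:
By the outcome, as a careful person would: the job done as asked, in the order asked, and still so for the second after the job is handed in, with the robot touching nothing.
It also fails if it takes over 118 s, if anything falls off the work surface, if the arm or the gripper's body presses on something with over 40 N, if the wrist force passes 120 N, or if a joint passes its speed limit or range.

## Working session

There is one attempt and no reset: what is moved stays moved. The work goes in short steps, Python scripts to look and compute and a shell command to move; the robot and the scene stay as the last step left them, time stands still between calls to the robot, and variables do not carry over. Pictures are saved under pics/ and viewed, about 12 in all and at most 16, crops included, and the job is handed in when it is done.

```bash
mkdir -p pics
python3 - <<'E'
from workcell import readout,cams,robot
import cv2,json
s=readout.observe();print({k:s[k] for k in("clock","ee_pos","ee_rot","width","contact_force")})
for n in("top","side","wrist"):
    im=cams.read_camera(n);cv2.imwrite(f"pics/{n}0.png",im)
    m=cams.camera_model(n);print(n,m)
E
```

```text
{'clock': 0.0, 'ee_pos': array([ 0.2493865, -0.4899299,  0.2218664]), 'ee_rot': array([-3.14039421e+00, -6.94747605e-05,  4.70810358e-01]), 'width': 0.0939365336152893, 'contact_force': array([-0.26901258, -0.31569735,  0.55356673])}
top {'mtx': array([[408.92375382,   0.        , 319.39601421],
       [  0.        , 408.92375382, 199.5990937 ],
       [  0.        ,   0.        ,   1.        ]]), 'R': array([[ 1.08620305e-02, -9.99940942e-01, -3.59526098e-04],
       [-9.83455090e-01, -1.06179293e-02, -1.80840662e-01],
       [ 1.80826165e-01,  2.31787456e-03, -9.83512341e-01]]), 't': array([0.04578861, 0.59109781, 1.03787061])}
side {'mtx': array([[430.53566365,   0.        , 317.9104765 ],
       [  0.        , 430.53566365, 191.22585257],
       [  0.        ,   0.        ,   1.        ]]), 'R': array([[ 0.79208752,  0.61038037, -0.00575848],
       [ 0.39356968, -0.51789898, -0.75952851],
       [-0.4665836 ,  0.59934669, -0.65044853]]), 't': array([-0.48584737, -0.15884716,  1.32407356])}
wrist {'mtx': array([[304.40488424,   0.        , 317.05335367],
       [  0.        , 304.40488424, 204.08372534],
       [  0.        ,   0.        ,   1.        ]]), 'T_tool_cam': array([[-3.98274586e-04, -9.57877834e-01, -2.87175723e-01,
         8.30891501e-02],
       [ 9.99999622e-01, -1.59387482e-04, -8.55227930e-04,
         5.38017024e-05],
       [ 7.73431662e-04, -2.87175955e-01,  9.57877535e-01,
        -1.61597233e-01],
       [ 0.00000000e+00,  0.00000000e+00,  0.00000000e+00,
         1.00000000e+00]])}
```

View pics/top0.png

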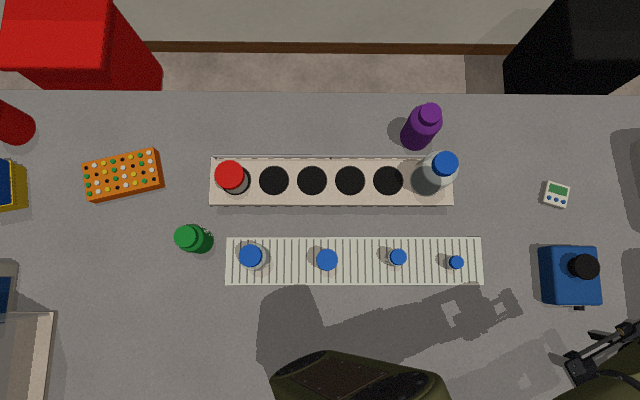

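View pics/side0.png

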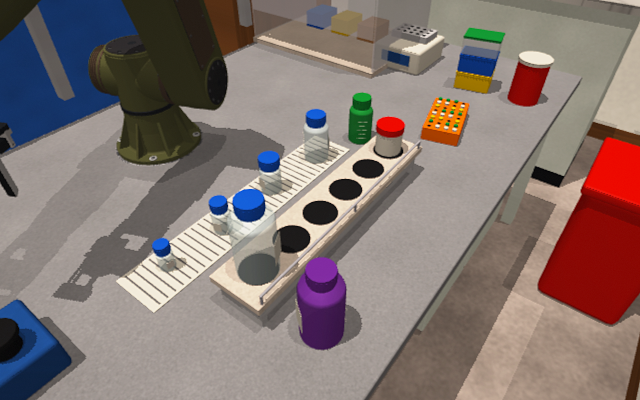

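The top view shows the mat bottles' caps at about (251,256), (327,259), (398,257) and (456,262), running large to small from left to right. The b500 is at the right end (445,165), the jar at the left end (230,177), and the free pads at cols 274, 312, 349 and 388. The side view agrees, with caps at (316,118), (268,159), (219,204) and (161,247).

```bash
cat > h.py <<'E'
import cv2,numpy as np
from scipy.optimize import least_squares
from workcell import cams
M={n:cams.camera_model(n) for n in("top","side")}
def proj(n,X):
    m=M[n];c=(np.atleast_2d(X)@m["R"].T+m["t"])@m["mtx"].T
    return c[:,:2]/c[:,2:]
def blobs(mask,amin=30):
    k,l,st,ce=cv2.connectedComponentsWithStats(mask.astype(np.uint8))
    return [(ce[i],st[i,4],st[i]) for i in range(1,k) if st[i,4]>=amin]
a=np.linspace(0,2*np.pi,60,endpoint=False);C=np.c_[np.cos(a),np.sin(a),0*a]
def feat(n,p,d,h):   # silhouette of cap cylinder: bbox centre-ish via hull centroid
    P=np.vstack([C*d/2+p,C*d/2+p-[0,0,h]])
    q=cv2.convexHull(proj(n,P).astype(np.float32));m=cv2.moments(q)
    return np.array([m["m10"],m["m01"]])/m["m00"]
def fit(obs,d,h,x0):
    r=least_squares(lambda p:np.concatenate([feat(n,p,d,h)-o for n,o in obs.items()]),x0,x_scale=.01,diff_step=1e-4)
    return r.x,r.fun
def nearest(bl,uv): return min(bl,key=lambda b:np.hypot(*(b[0]-uv)))
def blue(im):
    h=cv2.cvtColor(im,cv2.COLOR_BGR2HSV);return (h[...,0]>100)&(h[...,0]<122)&(h[...,1]>150)&(h[...,2]>70)
E
python3 - <<'E'
from h import *
im={n:cv2.imread(f"pics/{n}0.png") for n in M}
B={n:blobs(blue(im[n])) for n in M}
caps=dict(b250=((251,256),(316,118),.054,.026),b100=((327,259),(268,159),.054,.026),b50=((398,257),(219,204),.041,.022),b25=((456,262),(161,247),.034,.020),b500=((445,163),(249,205),.06,.03))
for k,(t,s,d,h) in caps.items():
    bt,bs=nearest(B["top"],t),nearest(B["side"],s)
    p,r=fit({"top":bt[0],"side":bs[0]},d,h,[.45,0,.1])
    print(k,bt[0].round(1),bt[1],bs[0].round(1),bs[1],"top",p.round(4),"res px",r.round(1))
D={n:blobs(im[n].max(2)<60) for n in M}
for t,s in (((274,180),(368,168)),((312,180),(346,189)),((350,180),(320,212)),((388,180),(293,238))):
    bt,bs=nearest(D["top"],t),nearest(D["side"],s)
    p,r=fit({"top":bt[0],"side":bs[0]},.08,.0001,[.6,0,.08])
    print("pad",bt[0].round(1),bt[2],bs[0].round(1),bs[2],p.round(4),r.round(1))
    q,r=least_squares(lambda v:feat("top",[v[0],v[1],.08],.08,.0001)-bt[0],[.6,0],diff_step=1e-4).x,0
    print("   top only z=.08",q.round(4))
E
```

```text
b250 [249.9 255.4] 401 [315.6 118. ] 317 top [0.4376 0.2185 0.143 ] res px [-0.1 -0.1 -0.1  0. ]
b100 [326.5 259.3] 351 [268.5 160.9] 384 top [0.4314 0.0329 0.1054] res px [-0.1 -0.1 -0.1  0. ]
b50 [397.7 256.5] 206 [218.  204.4] 289 top [ 0.4412 -0.1476  0.092 ] res px [-0.1 -0.1 -0.2  0. ]
b25 [456.2 261.8] 141 [161.  246.8] 261 top [ 0.4302 -0.3001  0.0756] res px [-0.3 -0.2 -0.3 -0. ]
b500 [445.5 162.7] 468 [248.8 204.6] 862 top [ 0.6416 -0.2263  0.2633] res px [-0.3 -0.3 -0.3  0. ]
pad [273.5 180. ] [259 166  30  29 667] [367.8 168.3] [353 160  31  18 439] [0.6374 0.1736 0.0794] [-0.1 -0.1 -0.1  0. ]
   top only z=.08 [0.637  0.1733]
pad [311.5 180.2] [297 166  30  29 668] [345.2 188.9] [329 179  33  21 524] [0.6381 0.0737 0.0795] [-0.1 -0.1 -0.2  0. ]
   top only z=.08 [0.6376 0.0734]
pad [349.5 180.3] [335 166  30  29 668] [319.9 212.1] [303 201  35  23 637] [ 0.639  -0.0261  0.0796] [-0.1 -0.2 -0.2  0. ]
   top only z=.08 [ 0.6385 -0.0265]
pad [387.7 180.3] [373 166  30  29 674] [293.4 238.5] [277 226  33  27 670] [ 0.6423 -0.1243  0.0794] [-1.  -1.  -1.1  0.1]
   top only z=.08 [ 0.6395 -0.1268]
```

```bash
python3 -m jog '[[[1,12,44,10,0,0,0.11],[1,24,88,20,0,0,0.22],[1,36,132,30,0,0,0.33],[1,48,176,40,0,0,0.44],[1,60,220,50,0,0,0.55],[1,72,264,60,0,0,0.66],[1,84,308,60,0,0,0.77],[1,96,352,60,0,0,0.88],[1,108,396,60,0,0,0.99],[1,120,440,60,0,0,1.1],[1,130,490,60,0,0,1.1],[1,140,530,60,0,0,1.1]]]'; python3 -m jog '[[[1,15,55,0,0,0,0],[1,30,110,0,0,0,0],[1,40,145,0,0,0,0],[1,46,165,0,0,0,0],[1,48,178,0,0,0,0],[1,48,178,0,0,0,0],[1,48,178,0,0,0,0]]]'
cat > w.py <<'E'
from h import *
from workcell import readout
from scipy.spatial.transform import Rotation as Ro
def wpose():
    s=readout.observe();m=cams.camera_model("wrist")
    T=np.eye(4);T[:3,:3]=Ro.from_euler("xyz",s["ee_rot"]).as_matrix();T[:3,3]=s["ee_pos"]
    W=np.linalg.inv(T@m["T_tool_cam"]);M["wrist"]=dict(mtx=m["mtx"],R=W[:3,:3],t=W[:3,3])
    return s,cams.read_camera("wrist")
E
python3 - <<'E'
from w import *
s,im=wpose();cv2.imwrite("pics/w1.png",im);print(s["ee_pos"],s["ee_rot"],s["q"],s["clock"])
for k,p in dict(b250=[.4376,.2185,.133]).items(): print(k,proj("wrist",p))
B=blobs(blue(im));print([(b[0].round(1),b[1]) for b in B])
D=blobs(im.max(2)<60,300);print([(b[0].round(1),b[2]) for b in D])
for x in([.637,.1733,.08],[.6376,.0734,.08],[.6385,-.0265,.08],[.6395,-.1265,.08]):print(proj("wrist",x))
E
```

```text
clock: 1.65
ee_pos: [0.3894, 0.0416, 0.2825]
ee_rot: [3.141, -0.0, 1.571]
contact_force: [1.2, -0.6, 0.7]
width: 0.094
clock: 2.52
ee_pos: [0.4374, 0.217, 0.2826]
ee_rot: [3.141, 0.0, 1.57]
contact_force: [-0.2, -0.3, 0.5]
width: 0.0941
[0.43744542 0.21701931 0.28262068] [3.14136540e+00 5.11654722e-05 1.56998572e+00] [ 3.85575575e-01  1.18746425e-01  1.59939879e+00 -1.34492608e-04
  1.42325623e+00  3.86405936e-01] 2.525
b250 [[318.11229323 194.13753359]]
[(array([317.3, 197. ]), np.int32(1641)), (array([312.2, 318.9]), np.int32(654))]
[(array([ 97. , 327.7]), array([    0,   231,   274,   169, 19497], dtype=int32)), (array([518.7, 336.4]), array([  354,   239,   265,   161, 14267], dtype=int32)), (array([626.7, 389. ]), array([607, 373,  33,  27, 595], dtype=int32)), (array([ 10.3, 389.6]), array([  0, 375,  29,  25, 472], dtype=int32)), (array([440.4, 391.2]), array([423, 380,  34,  20, 423], dtype=int32))]
[[475.58385514 217.85863582]]
[[465.15790037 287.32100748]]
[[456.28639005 347.80276269]]
[[448.54893354 400.98985726]]
```

View pics/w1.png

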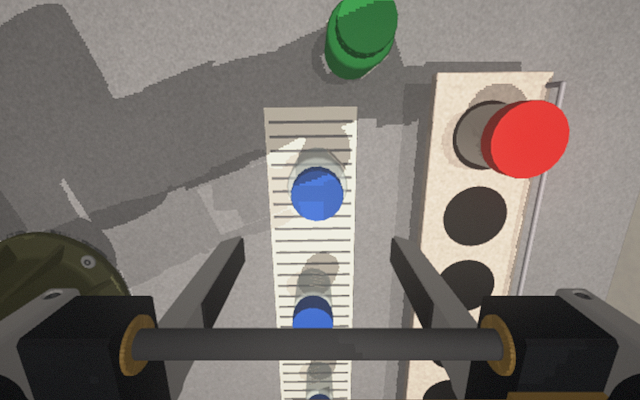

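The wrist view shows the b250 cap at (317,195) between the fingers, which are clear. The first pad is at (475,216), where I predicted (475.6,217.9), so the frames agree. Next I refine with the wrist view.

```bash
cat > wf.py <<'E'
from w import *
import sys
s,im=wpose();b=nearest(blobs(blue(im),200),(317,190))
d,h,x,y,z=map(float,sys.argv[1:6])
print("ee",s["ee_pos"].round(4),"blob",b[0].round(1),b[2],"pred",feat("wrist",np.array([x,y,z]),d,h).round(1))
r=least_squares(lambda v:feat("wrist",np.array([v[0],v[1],z]),d,h)-b[0],[x,y],diff_step=1e-4).x
print("wrist fit",r.round(4),"delta mm",((r-s["ee_pos"][:2])*1000).round(1))
p=[q for q in blobs(im.max(2)<60,300) if q[2][2]>q[2][3]*.8 and 500<q[1]<6000]
for q in p:
    v=least_squares(lambda v:feat("wrist",np.array([v[0],v[1],.08]),.08,.0001)-q[0],[.64,0],diff_step=1e-4).x
    print("pad?",q[0].round(1),q[2],v.round(4))
E
python3 wf.py .054 .026 .4376 .2185 .146
python3 - <<'E'
from w import *
s,im=wpose()
g=cv2.cvtColor(im,cv2.COLOR_BGR2GRAY)
print(im[216,475],im[195,317],im[285,460])
D=(im.max(2)<75)&(im.max(2)>0);D[235:]=0;D[:, :430]=0
for q in blobs(D,500):
    v=least_squares(lambda v:feat("wrist",np.array([v[0],v[1],.08]),.08,.0001)-q[0],[.64,0.1],diff_step=1e-4).x
    print(q[0].round(1),q[2],v.round(4))
# b250 multi-view fit
B=cv2.imread("pics/top0.png"),cv2.imread("pics/side0.png")
o={"top":nearest(blobs(blue(B[0])),(251,256))[0],"side":nearest(blobs(blue(B[1])),(316,118))[0],"wrist":nearest(blobs(blue(im),200),(317,190))[0]}
print(fit(o,.054,.026,[.44,.22,.14])); o.pop("side");print(fit(o,.054,.026,[.44,.22,.14]))
E
```

```text
ee [0.4375 0.217  0.2826] blob [317.3 197. ] [ 292  174   51   46 1649] pred [318.1 194.9]
wrist fit [0.4368 0.2162] delta mm [-0.7 -0.8]
pad? [626.7 388.9] [607 373  33  27 597] [ 0.9081 -0.1039]
[56 60 68] [198 118  81] [51 53 57]
[475.  212.6] [ 444  187   62   48 2472] [0.6353 0.1792]
(array([0.43722679, 0.21636728, 0.14540706]), array([ 0.64391765,  0.02008912, -0.75190084, -0.44451756,  0.27966478,
       -0.4061692 ]))
(array([0.43695265, 0.21716439, 0.14991481]), array([-0.00501143,  0.04482512,  0.01946208,  0.0020929 ]))
```

```bash
python3 -m jog '[[[1,0,0,-25,0,0,0],[1,0,0,-50,0,0,0],[1,0,0,-75,0,0,0],[1,0,0,-100,0,0,0],[1,0,0,-120,0,0,0],[1,0,0,-135,0,0,0],[1,0,0,-145,0,0,0],[1,0,0,-151,0,0,0],[1,0,0,-151,0,0,0],[1,0,0,-151,0,0,0]]]' 20
python3 -m jog '[[[0.5,0,0,0,0,0,0],[0.5,0,0,0,0,0,0],[0.3,0,0,0,0,0,0],[0.3,0,0,0,0,0,0],[0.3,0,0,0,0,0,0],[0.3,0,0,0,0,0,0],[0.3,0,0,0,0,0,0]]]' 20
```

```text
clock: 3.92
ee_pos: [0.4377, 0.2179, 0.1319]
ee_rot: [3.141, -0.0, 1.571]
contact_force: [-0.7, -1.1, 0.6]
width: 0.0942
clock: 4.8
ee_pos: [0.4375, 0.2178, 0.1314]
ee_rot: [-3.142, 0.0, 1.571]
contact_force: [0.0, 0.0, 0.6]
width: 0.0537
```

```bash
python3 -m jog '[[[0.3,0,0,5,0,0,0],[0.3,0,0,15,0,0,0],[0.3,0,0,35,0,0,0],[0.3,0,0,60,0,0,0],[0.3,0,0,85,0,0,0],[0.3,0,0,110,0,0,0],[0.3,0,0,130,0,0,0],[0.3,0,0,144,0,0,0],[0.3,0,0,150,0,0,0],[0.3,0,0,150,0,0,0]]]'
python3 -m jog '[[[0.3,8,-14,0,0,0,0],[0.3,24,-41,0,0,0,0],[0.3,46,-78,0,0,0,0],[0.3,70,-119,0,0,0,0],[0.3,94,-160,0,0,0,0],[0.3,118,-201,0,0,0,0],[0.3,142,-242,0,0,0,0],[0.3,164,-280,0,0,0,0],[0.3,182,-311,0,0,0,0],[0.3,194,-331,0,0,0,0],[0.3,200,-341,0,0,0,0],[0.3,202,-344,0,0,0,0]]]'
python3 -m jog '[[[0.3,0,0,0,0,0,0],[0.3,0,0,-10,0,0,0],[0.3,0,0,-25,0,0,0],[0.3,0,0,-40,0,0,0],[0.3,0,0,-52,0,0,0],[0.3,0,0,-58,0,0,0],[0.3,0,0,-60,0,0,0],[0.3,0,0,-60,0,0,0],[0.3,0,0,-60,0,0,0]]]'
python3 - <<'E'
from workcell import cams;import cv2,numpy as np
t,s=cams.read_camera("top"),cams.read_camera("side")
f=lambda a:cv2.resize(a,None,fx=2.5,fy=2.5,interpolation=cv2.INTER_CUBIC)
cv2.imwrite("pics/p1.png",np.hstack([f(t[130:290,330:490]),f(s[110:270,200:360])]))
E
```

```text
clock: 6.05
ee_pos: [0.4374, 0.2178, 0.2813]
ee_rot: [-3.141, -0.0, 1.571]
contact_force: [0.6, 0.3, -1.5]
width: 0.0536
clock: 7.55
ee_pos: [0.6394, -0.1268, 0.2808]
ee_rot: [-3.141, -0.0, 1.57]
contact_force: [-0.4, 0.3, -2.6]
width: 0.054
clock: 8.68
ee_pos: [0.6396, -0.1262, 0.2219]
ee_rot: [3.141, 0.0, 1.571]
contact_force: [-0.1, -0.4, -2.6]
width: 0.0535
```

View pics/p1.png

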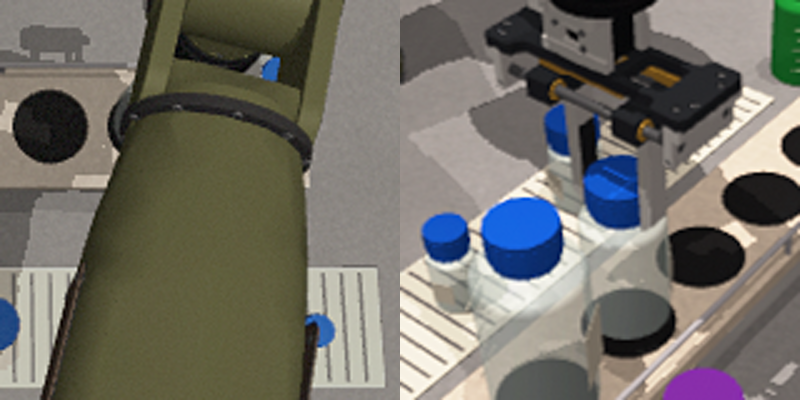

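The bottle hangs upright over the pad next to b500, and the gripper is clear of b500. The top view is blocked by the arm. I lower it gently.

```bash
python3 -m jog '[[[0.3,0,0,-3,0,0,0],[0.3,0,0,-6,0,0,0],[0.3,0,0,-9,0,0,0],[0.3,0,0,-11,0,0,0],[0.3,0,0,-12,0,0,0],[0.3,0,0,-12.5,0,0,0],[0.3,0,0,-12.5,0,0,0]]]'
python3 -m jog '[[[0.3,0,0,-0.5,0,0,0],[0.3,0,0,-1,0,0,0],[0.3,0,0,-1,0,0,0],[0.3,0,0,-1,0,0,0]]]'
```

```text
clock: 9.65
ee_pos: [0.6395, -0.1262, 0.209]
ee_rot: [3.142, 0.0, 1.571]
contact_force: [-0.1, -0.3, -2.1]
width: 0.0537
clock: 10.15
ee_pos: [0.6395, -0.1262, 0.2085]
ee_rot: [3.141, 0.0, 1.571]
contact_force: [-1.6, 0.8, 4.7]
width: 0.0538
```

```bash
python3 -m jog '[[[0.62,0,0,0.5,0,0,0],[0.7,0,0,0.5,0,0,0],[0.8,0,0,0.5,0,0,0],[1,0,0,0.5,0,0,0],[1,0,0,0.5,0,0,0],[1,0,0,10,0,0,0],[1,0,0,30,0,0,0],[1,0,0,55,0,0,0],[1,0,0,75,0,0,0],[1,0,0,80,0,0,0]]]'
python3 -m jog '[[[1,-10,8,0,0,0,0],[1,-35,27,0,0,0,0],[1,-70,54,0,0,0,0],[1,-105,80,0,0,0,0],[1,-140,107,-15,0,0,0],[1,-175,134,-30,0,0,0],[1,-198,151,-40,0,0,0],[1,-207,158,-45,0,0,0],[1,-208,159,-45,0,0,0],[1,-208,159,-45,0,0,0]]]'
cat > chk.py <<'E'
import sys
from w import *
s,wi=wpose();im={"wrist":wi,"top":cams.read_camera("top"),"side":cams.read_camera("side")}
print("ee",s["ee_pos"].round(4),"wristblobs",[(b[0].round(),b[1]) for b in blobs(blue(wi),200)])
# args: d h x y z[top] views
d,h,x,y,z=map(float,sys.argv[1:6]);o={}
for n in sys.argv[6:]:
    b=nearest(blobs(blue(im[n])),feat(n,np.array([x,y,z]),d,h));o[n]=b[0];print(n,b[0].round(1),b[1],"pred",feat(n,np.array([x,y,z]),d,h).round(1))
p,r=fit(o,d,h,[x,y,z]);print("fit",p.round(4),r.round(1),"d from ee",((p-s["ee_pos"])*1000).round(1))
cv2.imwrite("pics/last_w.png",wi);cv2.imwrite("pics/last_t.png",im["top"]);cv2.imwrite("pics/last_s.png",im["side"])
E
python3 chk.py .054 .026 .4314 .0329 .108 wrist side; python3 chk.py .054 .026 .6395 -.1265 .223 side top
```

```text
clock: 11.4
ee_pos: [0.6398, -0.1262, 0.2898]
ee_rot: [3.139, 0.001, 1.571]
contact_force: [0.3, 0.4, -0.7]
width: 0.0938
clock: 12.65
ee_pos: [0.4322, 0.0325, 0.2432]
ee_rot: [3.141, 0.0, 1.57]
contact_force: [0.3, -0.2, -0.6]
width: 0.0937
ee [0.4322 0.0325 0.2432] wristblobs [(array([314., 195.]), np.int32(1395))]
wrist [314.2 195.4] 1395 pred [317.2 196.1]
side [268.5 160.9] 382 pred [268.2 160.1]
fit [0.4286 0.0331 0.1044] [ 0.3 -0.3 -1.  -0.1] d from ee [  -3.6    0.6 -138.7]
ee [0.4319 0.0325 0.243 ] wristblobs [(array([315., 195.]), np.int32(1455))]
side [287.9 191.3] 680 pred [287.3 190.8]
top [396.9 167.1] 440 pred [396.9 167.3]
fit [ 0.6404 -0.1264  0.2221] [-0.1  0.  -0.1 -0.1] d from ee [ 208.5 -158.8  -20.8]
```

```bash
python3 -m jog '[[[1,-1.5,0.5,-25,0,0,0],[1,-1.5,0.5,-50,0,0,0],[1,-1.5,0.5,-75,0,0,0],[1,-1.5,0.5,-100,0,0,0],[1,-1.5,0.5,-120,0,0,0],[1,-1.5,0.5,-135,0,0,0],[1,-1.5,0.5,-144,0,0,0],[1,-1.5,0.5,-147,0,0,0],[1,-1.5,0.5,-147,0,0,0],[1,-1.5,0.5,-147,0,0,0]]]'
python3 -m jog '[[[0.62,0,0,0,0,0,0],[0.58,0,0,0,0,0,0],[0.5,0,0,0,0,0,0],[0.3,0,0,0,0,0,0],[0.3,0,0,0,0,0,0],[0.3,0,0,0,0,0,0],[0.3,0,0,0,0,0,0]]]' 20
```

```text
clock: 14.2
ee_pos: [0.4302, 0.0334, 0.0964]
ee_rot: [3.141, 0.0, 1.571]
contact_force: [-0.4, -0.2, -0.3]
width: 0.0939
clock: 15.08
ee_pos: [0.43, 0.0333, 0.0959]
ee_rot: [3.142, 0.0, 1.571]
contact_force: [0.1, -0.1, -0.8]
width: 0.0538
```

```bash
python3 -m jog '[[[0.3,0,0,5,0,0,0],[0.3,0,0,15,0,0,0],[0.3,0,0,35,0,0,0],[0.3,0,0,60,0,0,0],[0.3,0,0,85,0,0,0],[0.3,0,0,110,0,0,0],[0.3,0,0,130,0,0,0],[0.3,0,0,144,0,0,0],[0.3,0,0,150,0,0,0],[0.3,0,0,150,0,0,0]]]'
python3 -m jog '[[[0.3,10,-3,0,0,0,0],[0.3,29,-8,0,0,0,0],[0.3,54,-16,0,0,0,0],[0.3,83,-24,0,0,0,0],[0.3,112,-32,0,0,0,0],[0.3,141,-41,0,0,0,0],[0.3,168,-48,0,0,0,0],[0.3,190,-55,0,0,0,0],[0.3,203,-58,0,0,0,0],[0.3,208.5,-60,0,0,0,0],[0.3,208.5,-60,0,0,0,0]]]'
python3 -m jog '[[[0.3,0,0,-10,0,0,0],[0.3,0,0,-25,0,0,0],[0.3,0,0,-40,0,0,0],[0.3,0,0,-52,0,0,0],[0.3,0,0,-60,0,0,0],[0.3,0,0,-65,0,0,0],[0.3,0,0,-68,0,0,0],[0.3,0,0,-70,0,0,0],[0.3,0,0,-71,0,0,0],[0.3,0,0,-72,0,0,0],[0.3,0,0,-72,0,0,0]]]'
```

```text
clock: 16.32
ee_pos: [0.4299, 0.0334, 0.2459]
ee_rot: [-3.142, -0.0, 1.571]
contact_force: [0.8, 0.4, -1.5]
width: 0.0537
clock: 17.7
ee_pos: [0.6385, -0.0268, 0.2452]
ee_rot: [-3.141, -0.0, 1.571]
contact_force: [0.4, -0.1, -2.1]
width: 0.0536
clock: 19.08
ee_pos: [0.6385, -0.0267, 0.174]
ee_rot: [-3.142, -0.0, 1.571]
contact_force: [-1.0, 0.3, -2.2]
width: 0.0539
```

```bash
python3 -m jog '[[[0.3,0,0,-0.5,0,0,0],[0.3,0,0,-1,0,0,0],[0.3,0,0,-1.3,0,0,0],[0.3,0,0,-1.3,0,0,0]]]'
```

```text
clock: 19.58
ee_pos: [0.6385, -0.0267, 0.173]
ee_rot: [3.141, 0.0, 1.571]
contact_force: [-1.1, -0.6, 1.9]
width: 0.0535
```

```bash
python3 -m jog '[[[0.62,0,0,0.3,0,0,0],[0.7,0,0,0.3,0,0,0],[0.8,0,0,0.3,0,0,0],[1,0,0,0.3,0,0,0],[1,0,0,0.3,0,0,0],[1,0,0,10,0,0,0],[1,0,0,30,0,0,0],[1,0,0,55,0,0,0],[1,0,0,75,0,0,0],[1,0,0,80,0,0,0]]]'
python3 -m jog '[[[1,-10,-6,0,0,0,0],[1,-35,-21,0,0,0,0],[1,-70,-43,0,0,0,0],[1,-105,-65,0,0,0,0],[1,-140,-86,-10,0,0,0],[1,-170,-105,-20,0,0,0],[1,-190,-117,-25,0,0,0],[1,-197,-121,-25,0,0,0],[1,-197,-121,-25,0,0,0],[1,-197,-121,-25,0,0,0]]]'
python3 chk.py .041 .022 .4412 -.1476 .094 wrist side; python3 chk.py .054 .026 .6388 -.0265 .185 side top
```

```text
clock: 20.82
ee_pos: [0.6388, -0.0267, 0.2545]
ee_rot: [3.139, 0.0, 1.571]
contact_force: [-0.0, -0.8, 0.1]
width: 0.0944
clock: 22.08
ee_pos: [0.4419, -0.1474, 0.2277]
ee_rot: [3.141, 0.0, 1.571]
contact_force: [0.4, 0.6, -0.5]
width: 0.094
ee [ 0.4419 -0.1474  0.2277] wristblobs [(array([609.,  56.]), np.int32(5092)), (array([614., 218.]), np.int32(4116)), (array([314., 200.]), np.int32(540)), (array([306., 315.]), np.int32(462))]
wrist [314.  199.8] 540 pred [317.3 197.5]
side [218.  204.4] 289 pred [217.7 203.7]
fit [ 0.4384 -0.1499  0.0924] [ 0.6 -0.6 -1.8 -0.1] d from ee [  -3.6   -2.5 -135.2]
ee [ 0.4418 -0.1474  0.2275] wristblobs [(array([609.,  56.]), np.int32(5041)), (array([614., 218.]), np.int32(4052)), (array([312., 207.]), np.int32(350)), (array([306., 315.]), np.int32(458))]
side [319.9 180.8] 551 pred [319.3 179.7]
top [352.7 170.9] 406 pred [352.4 171.2]
fit [ 0.6405 -0.0272  0.1831] [-0.2  0.  -0.1 -0.1] d from ee [198.7 120.2 -44.5]
```

```bash
python3 -m jog '[[[1,-1.5,0,-25,0,0,0],[1,-1.5,0,-50,0,0,0],[1,-1.5,0,-75,0,0,0],[1,-1.5,0,-100,0,0,0],[1,-1.5,0,-120,0,0,0],[1,-1.5,0,-134,0,0,0],[1,-1.5,0,-140,0,0,0],[1,-1.5,0,-142.5,0,0,0],[1,-1.5,0,-142.5,0,0,0],[1,-1.5,0,-142.5,0,0,0]]]'
python3 -m jog '[[[0.55,0,0,0,0,0,0],[0.5,0,0,0,0,0,0],[0.45,0,0,0,0,0,0],[0.4,0,0,0,0,0,0],[0.25,0,0,0,0,0,0],[0.2,0,0,0,0,0,0],[0.2,0,0,0,0,0,0],[0.2,0,0,0,0,0,0]]]' 15
```

```text
clock: 23.62
ee_pos: [0.4402, -0.1478, 0.0856]
ee_rot: [3.141, 0.0, 1.571]
contact_force: [-0.2, -0.2, -0.7]
width: 0.094
clock: 24.62
ee_pos: [0.44, -0.1476, 0.0851]
ee_rot: [-3.142, -0.0, 1.571]
contact_force: [0.5, 0.5, -0.2]
width: 0.0403
```

```bash
python3 -m jog '[[[0.2,0,0,5,0,0,0],[0.2,0,0,15,0,0,0],[0.2,0,0,35,0,0,0],[0.2,0,0,65,0,0,0],[0.2,0,0,95,0,0,0],[0.2,0,0,125,0,0,0],[0.2,0,0,155,0,0,0],[0.2,0,0,177,0,0,0],[0.2,0,0,188,0,0,0],[0.2,0,0,190,0,0,0],[0.2,0,0,190,0,0,0]]]'
python3 -m jog '[[[0.2,6,7,0,0,0,0],[0.2,20,22,0,0,0,0],[0.2,40,45,0,0,0,0],[0.2,64,72,0,0,0,0],[0.2,88,99,0,0,0,0],[0.2,112,126,0,0,0,0],[0.2,136,153,0,0,0,0],[0.2,160,179,0,0,0,0],[0.2,180,201,0,0,0,0],[0.2,192,215,0,0,0,0],[0.2,198,221,0,0,0,0],[0.2,198,221,0,0,0,0]]]'
python3 -m jog '[[[0.2,0,0,-12,0,0,0],[0.2,0,0,-30,0,0,0],[0.2,0,0,-50,0,0,0],[0.2,0,0,-70,0,0,0],[0.2,0,0,-86,0,0,0],[0.2,0,0,-97,0,0,0],[0.2,0,0,-104,0,0,0],[0.2,0,0,-108,0,0,0],[0.2,0,0,-110,0,0,0],[0.2,0,0,-111,0,0,0],[0.2,0,0,-111,0,0,0],[0.2,0,0,-111,0,0,0]]]'
```

```text
clock: 26.0
ee_pos: [0.4398, -0.1476, 0.2745]
ee_rot: [-3.141, -0.0, 1.571]
contact_force: [-0.3, 0.3, -1.3]
width: 0.0404
clock: 27.5
ee_pos: [0.638, 0.0736, 0.2745]
ee_rot: [-3.141, 0.0, 1.571]
contact_force: [-0.6, -0.4, -1.6]
width: 0.0405
clock: 29.0
ee_pos: [0.638, 0.0733, 0.1643]
ee_rot: [3.141, -0.0, 1.571]
contact_force: [0.6, 0.8, -0.4]
width: 0.0408
```

```bash
python3 -m jog '[[[0.2,0,0,-0.7,0,0,0],[0.2,0,0,-1.4,0,0,0],[0.2,0,0,-1.8,0,0,0],[0.2,0,0,-1.8,0,0,0]]]';  python3 -m jog '[[[0.2,0,0,-0.3,0,0,0],[0.2,0,0,-0.6,0,0,0],[0.2,0,0,-0.6,0,0,0]]]'
```

```text
clock: 29.5
ee_pos: [0.638, 0.0734, 0.1623]
ee_rot: [-3.142, 0.0, 1.571]
contact_force: [-0.3, 0.2, -0.5]
width: 0.0409
clock: 29.88
ee_pos: [0.6381, 0.0734, 0.1621]
ee_rot: [3.141, -0.0, 1.571]
contact_force: [-0.0, -1.0, 3.5]
width: 0.0407
```

```bash
python3 -m jog '[[[0.48,0,0,0.3,0,0,0],[0.55,0,0,0.3,0,0,0],[0.65,0,0,0.3,0,0,0],[0.8,0,0,0.3,0,0,0],[1,0,0,0.3,0,0,0],[1,0,0,0.3,0,0,0],[1,0,0,10,0,0,0],[1,0,0,30,0,0,0],[1,0,0,55,0,0,0],[1,0,0,80,0,0,0],[1,0,0,93,0,0,0],[1,0,0,95,0,0,0]]]'
python3 -m jog '[[[1,-10,-15,0,0,0,0],[1,-32,-53,0,0,0,0],[1,-55,-95,0,0,0,0],[1,-80,-140,0,0,0,0],[1,-105,-185,0,0,0,0],[1,-130,-230,0,0,0,0],[1,-155,-275,-15,0,0,0],[1,-180,-318,-30,0,0,0],[1,-200,-352,-40,0,0,0],[1,-208,-370,-45,0,0,0],[1,-209,-373,-45,0,0,0],[1,-209,-373,-45,0,0,0]]]'
python3 chk.py .034 .020 .4302 -.3001 .077 wrist side; python3 chk.py .041 .022 .638 .0734 .171 side top
```

```text
clock: 31.38
ee_pos: [0.6381, 0.0733, 0.2574]
ee_rot: [3.14, -0.0, 1.571]
contact_force: [-0.7, -0.5, 0.5]
width: 0.0939
clock: 32.88
ee_pos: [0.4296, -0.299, 0.2119]
ee_rot: [3.141, -0.0, 1.571]
contact_force: [-0.1, 0.1, -0.2]
width: 0.0937
ee [ 0.4296 -0.299   0.2119] wristblobs [(array([294., 391.]), np.int32(1803))]
wrist [318.9 206.3] 170 pred [318.6 198.1]
side [161.1 246.8] 258 pred [160.6 246.3]
fit [ 0.4315 -0.3062  0.0816] [ 0.9 -1.3 -3.1  0. ] d from ee [   1.9   -7.2 -130.3]
ee [ 0.4296 -0.2989  0.212 ] wristblobs [(array([316., 205.]), np.int32(212)), (array([294., 391.]), np.int32(1793))]
side [346.8 162.3] 287 pred [346.2 161.3]
top [311.  172.1] 228 pred [310.9 172.4]
fit [0.6395 0.0735 0.1686] [-0.1  0.  -0.1 -0.1] d from ee [209.9 372.3 -43.4]
```

View pics/last_w.png

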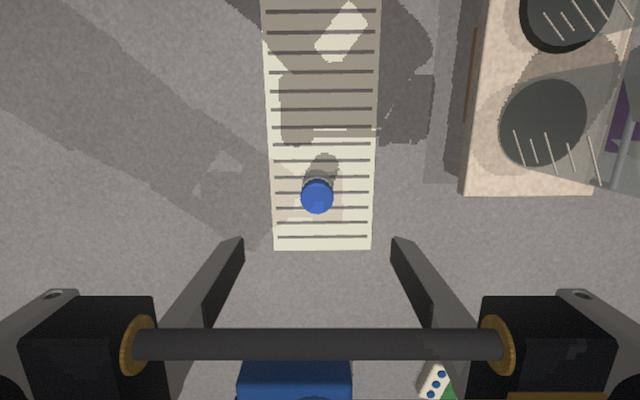

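b50 reads (0.6395, 0.0735), so it is on its pad. The wrist view shows the b25 cap at (317,197), within 2 px of the prediction (318.6,198.1). The colour blob covers only part of the cap, so I ignore the wrist fit.

```bash
python3 -m jog '[[[1,0,-0.5,-25,0,0,0],[1,0,-0.5,-50,0,0,0],[1,0,-0.5,-75,0,0,0],[1,0,-0.5,-100,0,0,0],[1,0,-0.5,-120,0,0,0],[1,0,-0.5,-134,0,0,0],[1,0,-0.5,-140,0,0,0],[1,0,-0.5,-142,0,0,0],[1,0,-0.5,-142,0,0,0],[1,0,-0.5,-142,0,0,0]]]'
python3 -m jog '[[[0.5,0,0,0,0,0,0],[0.42,0,0,0,0,0,0],[0.38,0,0,0,0,0,0],[0.34,0,0,0,0,0,0],[0.25,0,0,0,0,0,0],[0.2,0,0,0,0,0,0],[0.2,0,0,0,0,0,0],[0.2,0,0,0,0,0,0]]]' 12
```

```text
clock: 34.42
ee_pos: [0.4292, -0.3003, 0.0702]
ee_rot: [3.141, 0.001, 1.571]
contact_force: [0.2, 0.5, 0.1]
width: 0.0943
clock: 35.42
ee_pos: [0.429, -0.3002, 0.0697]
ee_rot: [3.142, 0.0, 1.571]
contact_force: [1.2, -0.5, 0.2]
width: 0.0338
```

```bash
python3 -m jog '[[[0.2,0,0,5,0,0,0],[0.2,0,0,15,0,0,0],[0.2,0,0,35,0,0,0],[0.2,0,0,65,0,0,0],[0.2,0,0,95,0,0,0],[0.2,0,0,125,0,0,0],[0.2,0,0,143,0,0,0],[0.2,0,0,150,0,0,0],[0.2,0,0,150,0,0,0]]]'
python3 -m jog '[[[0.2,0,15,0,0,0,0],[0.2,0,45,0,0,0,0],[0.2,0,90,0,0,0,0],[0.2,0,140,0,0,0,0],[0.2,0,190,0,0,0,0],[0.2,0,240,0,0,0,0],[0.2,0,290,0,0,0,0],[0.2,0,340,0,0,0,0],[0.2,0,390,0,0,0,0],[0.2,10,435,0,0,0,0],[0.2,30,463,0,0,0,0],[0.2,60,473,0,0,0,0]]]'
python3 -m jog '[[[0.2,35,0,0,0,0,0],[0.2,70,0,0,0,0,0],[0.2,105,0.5,0,0,0,0],[0.2,132,0.5,0,0,0,0],[0.2,145,0.5,0,0,0,0],[0.2,148,0.5,0,0,0,0],[0.2,148,0.5,0,0,0,0],[0.2,148,0.5,-10,0,0,0],[0.2,148,0.5,-25,0,0,0],[0.2,148,0.5,-40,0,0,0],[0.2,148,0.5,-50,0,0,0],[0.2,148,0.5,-55,0,0,0]]]'
python3 -m jog '[[[0.2,0,0,-5,0,0,0],[0.2,0,0,-9,0,0,0],[0.2,0,0,-12,0,0,0],[0.2,0,0,-14,0,0,0],[0.2,0,0,-15.5,0,0,0],[0.2,0,0,-16.5,0,0,0],[0.2,0,0,-16.5,0,0,0],[0.2,0,0,-16.5,0,0,0]]]'
```

```text
clock: 36.55
ee_pos: [0.4289, -0.3001, 0.2199]
ee_rot: [3.141, 0.0, 1.571]
contact_force: [-0.4, 0.2, -0.9]
width: 0.0338
clock: 38.05
ee_pos: [0.4883, 0.1751, 0.2192]
ee_rot: [-3.141, 0.0, 1.573]
contact_force: [0.3, -0.3, -1.1]
width: 0.0338
clock: 39.55
ee_pos: [0.6368, 0.1733, 0.1638]
ee_rot: [-3.141, 0.0, 1.571]
contact_force: [-0.4, -0.3, 0.0]
width: 0.0336
clock: 40.55
ee_pos: [0.637, 0.1734, 0.1483]
ee_rot: [3.141, -0.0, 1.571]
contact_force: [0.0, 0.1, -0.2]
width: 0.0338
```

```bash
python3 -m jog '[[[0.2,0,0,-0.7,0,0,0],[0.2,0,0,-1.4,0,0,0],[0.2,0,0,-1.8,0,0,0],[0.2,0,0,-1.8,0,0,0]]]';  python3 -m jog '[[[0.2,0,0,-0.3,0,0,0],[0.2,0,0,-0.6,0,0,0],[0.2,0,0,-0.6,0,0,0]]]'
```

```text
clock: 41.05
ee_pos: [0.6371, 0.1734, 0.1467]
ee_rot: [3.141, -0.0, 1.571]
contact_force: [-1.3, 0.2, 2.2]
width: 0.0339
clock: 41.42
ee_pos: [0.6371, 0.1734, 0.1467]
ee_rot: [3.141, -0.0, 1.571]
contact_force: [-1.9, -0.9, 8.4]
width: 0.0336
```

Contact made. I release, retreat clear and check.

```bash
python3 -m jog '[[[0.2,0,0,0.5,0,0,0],[0.4,0,0,0.5,0,0,0],[0.5,0,0,0.5,0,0,0],[0.7,0,0,0.5,0,0,0],[1,0,0,0.5,0,0,0],[1,0,0,0.5,0,0,0],[1,0,0,10,0,0,0],[1,0,0,30,0,0,0],[1,0,0,55,0,0,0],[1,0,0,85,0,0,0],[1,0,0,105,0,0,0],[1,0,0,115,0,0,0]]]'
python3 -m jog '[[[1,-20,0,0,0,0,0],[1,-50,0,0,0,0,0],[1,-85,0,0,0,0,0],[1,-120,0,0,0,0,0],[1,-155,0,0,0,0,0],[1,-185,0,0,0,0,0],[1,-200,0,0,0,0,0],[1,-200,0,0,0,0,0],[1,-200,0,0,0,0,0]]]'
for a in ".034 .020 .637 .1735 .154" ".041 .022 .638 .0734 .171" ".054 .026 .6388 -.0265 .185" ".054 .026 .6395 -.1265 .223" ".06 .03 .6416 -.2263 .2633"; do python3 chk.py $a top side|tail -1; done
python3 -c "
import cv2,numpy as np
f=lambda a:cv2.resize(a,(800,300),interpolation=cv2.INTER_CUBIC)
t=cv2.imread('pics/last_t.png')[120:220,195:475];s=cv2.imread('pics/last_s.png')[90:300,190:470]
cv2.imwrite('pics/f.png',np.vstack([cv2.resize(t,(560,200)),cv2.resize(s,(533,400))[:, :].copy() if 0 else cv2.resize(s,(560,400))]))"
```

```text
clock: 42.92
ee_pos: [0.6372, 0.1734, 0.2627]
ee_rot: [3.14, -0.0, 1.571]
contact_force: [-0.2, 1.0, -0.8]
width: 0.0938
clock: 44.05
ee_pos: [0.4377, 0.1733, 0.2608]
ee_rot: [-3.142, 0.0, 1.571]
contact_force: [0.1, 0.5, -0.6]
width: 0.0942
fit [0.6379 0.1741 0.1518] [ 0.   0.1  0.1 -0. ] d from ee [ 200.2    0.8 -108.9]
fit [0.6394 0.0735 0.1689] [-0.1 -0.1 -0.1  0. ] d from ee [201.9 -99.8 -91.7]
fit [ 0.6407 -0.0274  0.1833] [-0.1 -0.1 -0.1  0. ] d from ee [ 203.5 -200.7  -77.4]
fit [ 0.6408 -0.1265  0.2222] [-0.1 -0.1 -0.2  0. ] d from ee [ 203.7 -299.9  -38.6]
fit [ 0.6414 -0.2261  0.263 ] [-0.3 -0.3 -0.3  0. ] d from ee [ 204.4 -399.5    2.2]
```

View pics/f.png

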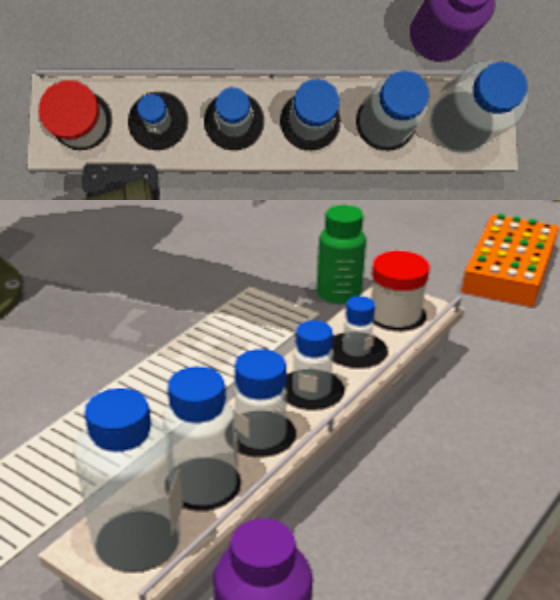

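The row stands upright and in order, centred to about 1–2 mm, and b500 and the jar have not moved.

```bash
python3 -c "
from workcell import sign_off;print(sign_off())"
```

```text
the job is handed in; nothing more can be done
None
```

The four bottles stand on the free pads in order: b250 next to the big bottle, then b100, b50 and b25, which is next to the jar. I handed the job in at about 45 s.

- **Position:** in the last check from the top and side cameras, every cap was within about 1 mm of its pad centre along the row. Across the row they read 1 to 2 mm off, always to the same side. The untouched b500 reads about the same offset, so I took most of that to be camera bias.
- **Upright and undisturbed:** in the last pictures all four stand upright. The big bottle measured unmoved, and the jar looks unmoved (I judged it by eye only). The gripper was open and clear of everything.
- **Set-down force:** the wrist readings stayed under about 9 N at each set-down.
- **Disagreements:** single-camera wrist fits differed from the top and side values by up to 7 mm for b25, because the colour blobs covered only part of the cap. I ignored those fits or gave them little weight. Cap heights mostly measured 1 to 3 mm below the stated sizes (the shelf pads agreed to 1 mm), so I used the stated heights.

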